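Square the stage block up to the fence

ROBOT

A 6-joint arm with a two-finger parallel gripper is mounted at the origin on the work surface. World frame = base frame: x ahead of the robot, y to its left, z up, the work surface at z = 0. Lengths are in m, angles in rad, forces in N, time in s.
With the tool pointing down it reaches from about 0.375 to 0.975 m from the base axis. Payload 3.8 kg.
Tool frame: the origin (TCP) lies midway between the tips of the shut fingers; the grasp point (between the pads) lies 19 mm behind it; z points along the fingers, y is the line along which they close (so a half turn about z gives the same grasp; the last joint's range is limited). The gripper opens to 85 mm and grips with 20 to 120 N. Pads are 22 mm wide; open, the fingers measure 114 mm over their backs; the gripper's body (76 mm by 85 mm) begins 54 mm behind the grasp point. The pads swing forward as they close: fully open they stand 13 mm farther back than shut.
Start: joints at [1.3, 0.264, 1.604, -0, 1.274, -0.037], TCP at [0.156, 0.657, 0.231] pointing down, gripper open.
Joint ranges: [-2.63, 2.63], [-0.94, 2.18], [0.31, 2.57], [-1.31, 4.45], [0, 2.66], [-2.55, 2.55]. Speed limits (rad/s): [2.57, 2.57, 3.14, 3.14, 3.14, 3.14].

INTERFACE

Orientations are given as a rotation vector (axis times angle).
In Python, from workcell import read_state, vision, ticket gives the robot as it stands. The module is installed in compiled form; this text tells all that it offers.
- The arm moves only by the tool jog_arm, never from a script. Its arguments are lists of equal length, an entry for each row: "turn": the turn, a rotation vector about the tool's x, y, z in rad, a list of three; "delta_pos": the shift along the tool's x, y, z in m, a list of three; "gripper": the finger opening in m, from 0 to 0.0854. In form: {"turn": [[rx, ry, rz], ...], "delta_pos": [[dx, dy, dz], ...], "gripper": [gripper, ...]}. A call has 1 to 20 rows; each row shifts and turns the commanded pose from where the row before left it, along the tool's axes as they then stand; what a row does not reach is not made up. A row lasts 1/12 s, in which the tool goes at most 41.7 mm and 7.16 degrees, less where a joint would pass 70% of its speed; a pose out of reach is approached as far as the arm can. A call with a gripper value outside its range is refused whole. The fingers move at their own pace and stop on an object; "grip_force" is the grip in N (left out, the last holds). Time passes only in rows, so rows that do not move let the fingers close. It gives the time, the measured TCP pose, the force, the opening and the grip force at its end, in the units of the state.
- read_state(): the state, without advancing time (a new reading comes with each control period).
- vision.read_camera(name): name is "scene" or "top"; returns the picture (480x640x3 uint8, red, green, blue); there is no depth.
- vision.calibration(name): a dict with "vfov" (degrees; the focal length in pixels is half the picture's height over the tangent of half this angle, whatever the lens; pixels are square), "cx", "cy" (the principal point, pixels), "R" (3x3) and "t" (3): a world point X has camera coordinates R X + t. Camera axes: x right, y down, z forward; pixel columns grow to the right and rows downward; lengths in m; the calibration is good to about 2 mm. A picture is of the moment at which its call begins. calibration takes no time and is no camera call.
- ticket.finish_job(): hands the job in; it is judged then, once.
The state is a dict: "time": time; "q": joint angles; "joint_vel": joint speeds; "joint_torque": joint torques, N m; "tool_pos": TCP position; "tcp_rot": TCP orientation; "wrist_force": force on the tool from outside, world axes, zero at the start; "torque": the same for the moment, N m; "width": opening from 0.0 (shut) to 1.0 (fully open); "grip_force": force on a finger pad.
Only numpy, scipy, OpenCV 4.12 (cv2) and the standard library are available. Lean on these libraries where they do the work, as an engineer would, in place of code of your own. Each camera call takes 0.05 s, during which the arm holds its last target. There are 200 camera calls.

TASK

Using only your fingertips or the outside of your fingers, push at the corners of the heavy black stage block to walk it round, then push it up until one of its two long sides lies flat against the front of the aluminium fence, all of that side within the fence's length, and take your hand away. Have it roughly square before it reaches the fence, so that no corner strikes the fence askew; do not lift or tip the block, and leave the small things around it where they are.

Things in the scene. Friction and masses are not known exactly. Their poses are not given: they have to be found in the camera images.
- block: Heavy black stage block, 130 mm long (its y), 90 mm wide (x), 50 mm tall (z up; fittings on top reach 60 mm), 0.7 to 1.0 kg, loose, slides with friction, too wide to grasp. Origin: centre of its underside. Long sides, alike, at x = +45 and -45 mm: either may meet the fence. Starts on the robot's side, centre 145 to 165 mm before the fence's centre line, 35 to 90 degrees out of square, either way.
- fence: Straight aluminium bar fixed to the bench, 280 mm long (its y axis), 25 mm thick (x), 30 mm tall. Origin: centre of its underside. Its flat front face, the one to use, is at x = -12.5 mm and looks along its -x, towards the robot; z is up. The bar never moves.
- objective_a: Bystander, loose, not to be moved: microscope objective standing on its thread, bright steel, 35 mm dia, 50 mm tall; origin at the centre of its underside
- objective_b: Bystander, loose, not to be moved: a second, identical objective, 35 mm dia, 50 mm tall; origin at the centre of its underside
- oil_bottle: Bystander, loose, not to be moved: small amber bottle, 32 mm dia, 62 mm tall; origin at the centre of its underside
- sample_tin: Bystander, loose, not to be moved: flat round aluminium sample tin, 60 mm dia, 24 mm tall; origin at the centre of its underside
- slide_box: Bystander, loose, not to be moved: grey slide box 75 x 95 x 30 mm, lying behind the fence; origin at the centre of its underside
- driver: Bystander, loose, not to be moved: screwdriver about 150 mm long, lying behind the fence; origin below its axis, on the bench
- mouse: Bystander, loose, not to be moved: black computer mouse, 62 mm dia, 34 mm tall, by the keyboard at the right; origin at the centre of its underside
Mind the look-alikes: they are no part of the job. What is shaped like the block but turquoise is not meant.

How it is judged:
At the end, for the whole second after the job is handed in: The block stands flat on the bench at rest, its length parallel to the fence within 0.04 rad, the middle of its long side within 4 mm of the fence's front face, its centre no more than 76 mm along the fence from the fence's middle (angle between the y axis of block and the y axis of fence, either way round below 0.04 rad and x of block in the frame of fence between -0.0615 and -0.053 m and y of block in the frame of fence between -0.076 and 0.076 m and height (world z) of block below 0.004 m and angle between block's own z axis and vertical below 0.04 rad and linear speed of block below 0.01 m/s and angular speed of block below 0.05 rad/s); the robot touches nothing.
It fails at once if the block presses on the fence (over 2 N) while more than 0.25 rad out of square (contact force between block and fence above 2 N and angle between the y axis of block and the y axis of fence, either way round above 0.25 rad).
It fails at once if the block is lifted more than 8 mm (height (world z) of block above 0.008 m).
It fails at once if the block is tipped more than 0.12 rad (angle between block's own z axis and vertical above 0.12 rad).
It fails at once if a bystander is moved more than 20 mm (distance of any of objective_a, objective_b, oil_bottle, sample_tin, slide_box, driver, mouse from where it was at the start of the episode above 0.02 m).
It also fails if it takes over 54 s, if anything falls off the work surface, if the arm or the gripper's body presses on something with over 40 N, if the wrist force passes 120 N, or if a joint passes its speed limit or range.

## Working session

There is one attempt and no reset: what is moved stays moved. The work goes in short steps, Python scripts to look and compute and a tool call to move; the robot and the scene stay as the last step left them, time stands still between calls to the robot, and variables do not carry over. Pictures are saved under pics/ and viewed, at most 10 in all, crops included, and the job is handed in when it is done.

Besides the shell and the picture viewer there is one more tool, called after "Emit:" in YAML: its name, and indented under it one key for each argument. jog_arm: Moves the arm, as the interface text tells. Its arguments: {"type":"object","properties":{"turn":{"type":"array","items":{"type":"array","items":{"type":"number"}}},"delta_pos":{"type":"array","items":{"type":"array","items":{"type":"number"}}},"gripper":{"type":"array","items":{"type":"number"}},"grip_force":{"type":"number"}},"required":["turn","delta_pos","gripper"]}

```bash
mkdir -p pics; python3 - <<'E'
from workcell import read_state, vision
import cv2
for n in("top","scene"):
    im=vision.read_camera(n); cv2.imwrite(f"pics/{n}0.png",im[:,:,::-1])
    print(n,vision.calibration(n))
print(read_state())
E
```

```text
top {'vfov': 54.429728393512725, 'cx': 314.30321148558363, 'cy': 247.90125456727273, 'R': array([[ 9.97426599e-03, -9.99949962e-01, -7.66490920e-04],
       [-9.92163819e-01, -9.80112308e-03, -1.24558798e-01],
       [ 1.24545053e-01,  2.00286714e-03, -9.92211932e-01]]), 't': array([-0.11055351,  0.5669781 ,  0.93768809])}
scene {'vfov': 53.581822450379526, 'cx': 318.2480103935735, 'cy': 239.5772762179103, 'R': array([[ 0.61585428,  0.78771815, -0.01495389],
       [ 0.42154338, -0.34548762, -0.83841486],
       [-0.66560099,  0.51003767, -0.5448274 ]]), 't': array([-0.26094456, -0.24019264,  1.44801549])}
{'time': 0.1, 'q': array([ 1.30008686e+00,  2.64705907e-01,  1.60530056e+00,  1.45186036e-05,
        1.27367453e+00, -3.69034144e-02]), 'joint_vel': array([ 0.00045995, -0.00192042, -0.00272476, -0.00074173,  0.00140798,
        0.0006677 ]), 'joint_torque': array([-2.21815635e-04, -5.16710222e+01, -3.68590379e+01, -1.28597821e-04,
        6.38480647e-03, -3.58778095e-05]), 'tool_pos': array([0.15620172, 0.65597596, 0.23003349]), 'tcp_rot': array([-0.36639329, -3.11981628,  0.00323796]), 'wrist_force': array([ 0.2996328 ,  0.75220685, -0.43025704]), 'torque': array([ 0.04491275, -0.02783192, -0.02668906]), 'grip_force': 0.0, 'width': 1.002970683940304}
```

View pics/top0.png

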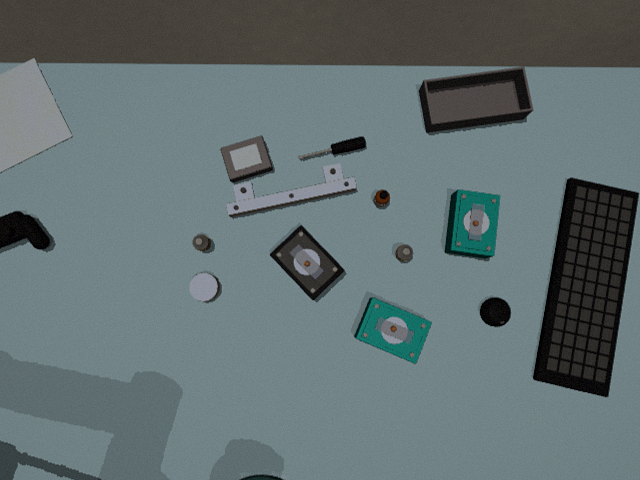

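View pics/scene0.png

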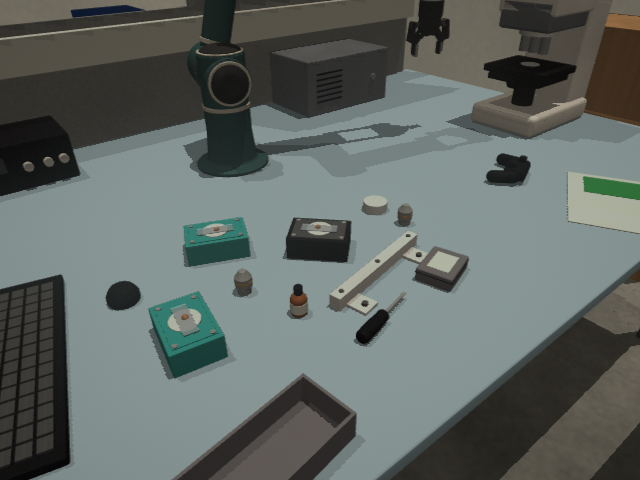

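The top view shows the black block at about (307,262) with its long axis running down to the right. The fence runs from (228,210) to (356,185). Objective a is at (202,243), the tin at (204,287), objective b at (404,253) and the bottle at (382,198). Turquoise decoys are at (394,330) and (474,223). The scene view agrees with this.

```bash
cat > h.py <<'E'
import numpy as np, cv2
from workcell import read_state, vision
C=vision.calibration("top"); f=240/np.tan(np.radians(C["vfov"]/2))
def w(p,z):
    d=C["R"].T@np.array([(p[0]-C["cx"])/f,(p[1]-C["cy"])/f,1]); o=-C["R"].T@C["t"]
    return (o+d*(z-o[2])/d[2])[:2]
def block(im,save=None):
    hsv=cv2.cvtColor(im,cv2.COLOR_RGB2HSV)
    m=((hsv[:,:,2]<75)).astype(np.uint8)*255
    roi=np.zeros_like(m); roi[190:330,240:375]=255; m&=roi
    m=cv2.morphologyEx(m,cv2.MORPH_OPEN,np.ones((5,5)))
    c=max(cv2.findContours(m,0,2)[0],key=cv2.contourArea)
    return cv2.boxPoints(cv2.minAreaRect(cv2.convexHull(c)))
def report(B,z=0.05):
    P=np.array([w(p,z) for p in B]); e=np.roll(P,-1,0)-P; L=np.linalg.norm(e,axis=1)
    k=int(np.argmax(L)); print("corners",P.round(4).tolist(),"lens",L.round(4)); 
    a=np.degrees(np.arctan2(e[k][1],e[k][0]))%180
    return P.mean(0),a
E
python3 - <<'E'
from h import *
im=cv2.imread("pics/top0.png")[:,:,::-1].copy()
B=block(im); print(B.round(1).tolist()); print("block c, long axis deg",report(B))
hsv=cv2.cvtColor(im,cv2.COLOR_RGB2HSV)
m=((hsv[:,:,2]>150)&(hsv[:,:,1]<40)).astype(np.uint8)*255
m[:, :215]=0; m[:,370:]=0; m[:170]=0; m[230:]=0
m=cv2.morphologyEx(m,cv2.MORPH_OPEN,np.ones((3,3)))
# front edge: lowest pixel for each column
cols=[(x,np.nonzero(m[:,x])[0].max()+.5) for x in range(233,352) if m[:,x].any()]
l=cv2.fitLine(np.array(cols,np.float32),cv2.DIST_HUBER,0,.01,.01).ravel(); print("line",l)
xs=np.nonzero(m.any(0))[0]; print("x range",xs.min(),xs.max())
y=lambda x:l[3]+(x-l[2])*l[1]/l[0]
for x in (229,292.5,356.5): print(w((x,y(x)),.03))
print("A",[w(p,h) .round(3) for p,h in (((202,242),.05),((404,252),.05),((382,196),.06),((204,287),.024))])
v=cv2.resize(im[160:340,180:420],None,fx=3,fy=3)
s=lambda p:tuple(int(3*q) for q in (p[0]-180,p[1]-160))
for p in B: cv2.circle(v,s(p),4,(255,0,0),1)
cv2.line(v,s((229,y(229))),s((356,y(356))),(255,0,0),1)
cv2.imwrite("pics/m0.png",v[:,:,::-1])
E
```

```text
[[268.70001220703125, 254.5], [300.3999938964844, 224.0], [346.3999938964844, 271.70001220703125], [314.70001220703125, 302.20001220703125]]
corners [[0.5517, -0.0115], [0.6158, -0.0756], [0.5179, -0.1709], [0.4554, -0.1068]] lens [0.0906 0.1366 0.0895 0.1355]
block c, long axis deg (array([ 0.53520336, -0.09120683]), np.float64(44.19077040306885))
line [ 9.7810566e-01 -2.0810901e-01  2.9820001e+02  1.9889999e+02]
x range 227 354
[0.6400602  0.07636266]
[ 0.67057023 -0.05757767]
[ 0.70154209 -0.19354524]
A [array([0.576, 0.126]), array([ 0.56 , -0.289]), array([ 0.674, -0.243]), array([0.485, 0.125])]
```

View pics/m0.png

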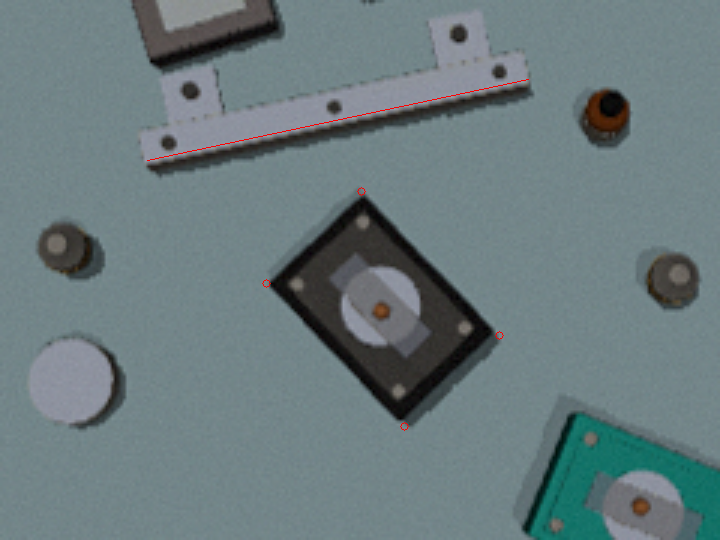

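Emit:
jog_arm:
  turn:
    - [0,0,-0.114]
    - [0,0,-0.114]
    - [0,0,-0.114]
    - [0,0,-0.114]
    - [0,0,0]
    - [0,0,0]
    - [0,0,0]
    - [0,0,0]
    - [0,0,0]
    - [0,0,0]
    - [0,0,0]
    - [0,0,0]
    - [0,0,0]
    - [0,0,0]
    - [0,0,0]
    - [0,0,0]
    - [0,0,0]
    - [0,0,0]
    - [0,0,0]
    - [0,0,0]
  delta_pos:
    - [0,0,0]
    - [0,0,0]
    - [0,0,0]
    - [0,0,0]
    - [-0.02,-0.036,0]
    - [-0.02,-0.036,0]
    - [-0.02,-0.036,0]
    - [-0.02,-0.036,0]
    - [-0.02,-0.036,0]
    - [-0.02,-0.036,0]
    - [-0.02,-0.036,0]
    - [-0.02,-0.036,0]
    - [0.006,-0.036,0]
    - [0.006,-0.036,0]
    - [0.006,-0.036,0]
    - [0.006,-0.036,0]
    - [0.006,-0.036,0]
    - [0.006,-0.036,0]
    - [0,0,0]
    - [0,0,0]
  gripper: [0,0,0,0,0,0,0,0,0,0,0,0,0,0,0,0,0,0,0,0]

```text
time: 1.77
tool_pos: [0.3883, 0.1908, 0.231]
tcp_rot: [0.342, -3.123, -0.0]
wrist_force: [-0.1, 0.7, -0.1]
width: -0.003
grip_force: 0.0
```

```bash
cat >> h.py <<'E'
F=np.array([0.671,-0.0585]); U=np.array([.975,.2225]); V=np.array([-.2225,.975])
def uv(p): r=np.asarray(p)[:2]-F; return np.array([r@U,r@V]).round(4)
def tool():
    from scipy.spatial.transform import Rotation as Ro
    s=read_state(); M=Ro.from_rotvec(s["tcp_rot"]).as_matrix()
    print("t",s["time"],"uv",uv(s["tool_pos"]),"z",s["tool_pos"][2].round(4),"ytool deg",np.degrees(np.arctan2(M[1,1],M[0,1])).round(2),"ztool",M[:,2].round(3),"F",s["wrist_force"].round(1),"q",s["q"].round(2),"w",s["width"])
E
python3 -c "
from h import *
tool()"
```

```text
t 1.7667 uv [-0.2202  0.306 ] z 0.231 ytool deg 102.5 ztool [-0.  0. -1.] F [-0.1  0.7 -0.1] q [ 0.4  -0.21  2.09  0.    1.26 -1.39] w -0.0025716578324858543
```

Emit:
jog_arm:
  turn:
    - [0,0,0]
    - [0,0,0]
    - [0,0,0]
    - [0,0,0]
    - [0,0,0]
    - [0,0,0]
    - [0,0,0]
    - [0,0,0]
    - [0,0,0]
    - [0,0,0]
    - [0,0,0]
    - [0,0,0]
    - [0,0,0]
    - [0,0,0]
    - [0,0,0]
    - [0,0,0]
    - [0,0,0]
  delta_pos:
    - [0.002,-0.032,0]
    - [0.002,-0.032,0]
    - [0.002,-0.032,0]
    - [0.002,-0.032,0]
    - [0.002,-0.032,0]
    - [0.002,-0.032,0]
    - [0.002,-0.032,0]
    - [0.001,-0.032,0]
    - [0,0,0.03]
    - [0,0,0.03]
    - [0,0,0.03]
    - [0,0,0.03]
    - [0,0,0.03]
    - [0,0,0.03]
    - [0,0,0.03]
    - [0,0,0.007]
    - [0,0,0]
  gripper: [0,0,0,0,0,0,0,0,0,0,0,0,0,0,0,0,0]

```text
time: 3.18
tool_pos: [0.4278, -0.0591, 0.0118]
tcp_rot: [0.35, -3.116, -0.004]
wrist_force: [-0.5, -0.1, 0.3]
width: -0.005
grip_force: 0.0
```

```bash
python3 -c "
from h import *
tool()"
```

```text
t 3.1833 uv [-0.2372  0.0535] z 0.0118 ytool deg 102.81 ztool [-0.007  0.002 -1.   ] F [-0.5 -0.1  0.3] q [-0.2   0.07  2.29  0.    0.79 -1.99] w -0.0050599914526669445
```

Emit:
jog_arm:
  turn:
    - [0,0,0]
    - [0,0,0]
    - [0,0,0]
    - [0,0,0]
    - [0,0,0]
    - [0,0,0]
    - [0,0,0]
    - [0,0,0]
    - [0,0,0]
    - [0,0,0]
    - [0,0,0]
    - [0,0,0]
    - [0,0,0]
    - [0,0,0]
    - [0,0,0]
    - [0,0,0]
    - [0,0,0]
    - [0,0,0]
    - [0,0,0]
  delta_pos:
    - [-0.004,-0.0055,0]
    - [-0.004,-0.0055,0]
    - [-0.004,-0.0055,0]
    - [-0.003,-0.005,0]
    - [-0.0005,-0.005,0]
    - [-0.0005,-0.005,0]
    - [-0.0005,-0.005,0]
    - [-0.0005,-0.005,0]
    - [-0.0005,-0.005,0]
    - [-0.0005,-0.005,0]
    - [-0.001,-0.005,0]
    - [-0.001,-0.005,0]
    - [-0.001,-0.005,0]
    - [-0.001,-0.005,0]
    - [-0.002,-0.005,0]
    - [-0.002,-0.005,0]
    - [-0.002,-0.005,0]
    - [-0.002,-0.005,0]
    - [0,0,0]
  gripper: [0,0,0,0,0,0,0,0,0,0,0,0,0,0,0,0,0,0,0]

```text
time: 4.77
tool_pos: [0.4806, -0.1445, 0.0144]
tcp_rot: [-0.348, 3.121, -0.002]
wrist_force: [-0.6, 0.1, 0.8]
width: -0.006
grip_force: 0.0
```

```bash
python3 - <<'E'
from h import *
tool()
im=vision.read_camera("top")
v=cv2.resize(im[160:340,180:420],None,fx=3,fy=3); cv2.imwrite("pics/m1.png",v[:,:,::-1])
E
```

```text
t 4.7667 uv [-0.2048 -0.0415] z 0.0144 ytool deg 102.72 ztool [ 0.001 -0.001 -1.   ] F [-0.6  0.1  0.8] q [-0.34  0.18  2.15 -0.    0.8  -2.13] w -0.006076766808533482
```

View pics/m1.png

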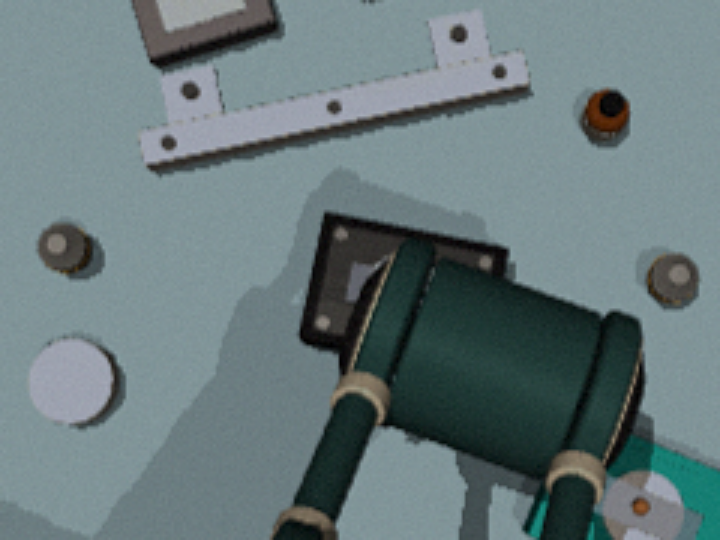

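The top crop shows the block turned most of the way, with its front corners at crop (325,213) and (508,249). It is still about 23° short of the fence's slope, and the bystanders have not moved.

```bash
python3 - <<'E'
from h import *
P=[uv(w((180+a/3,160+b/3),.05)) for a,b in ((325,213),(508,249),(302,338))]
print(P); d=P[1]-P[0]; print(np.linalg.norm(d),np.degrees(np.arctan2(d[0],-d[1])))
t=d/np.linalg.norm(d); n=np.array([t[1],-t[0]]); n=n*np.sign(-n[0]) ; n=-n if n[0]>0 else n
c=(P[0]+P[1])/2+n*.045; print("centre",c,"rear R",P[1]+n*.09,"rear L",P[0]+n*.09)
E
```

```text
[array([-0.0668,  0.0229]), array([-0.1179, -0.0945]), array([-0.1477,  0.0559])]
0.12803893938954666 -23.52176090181717
centre [-0.13361089 -0.01784062] rear R [-0.20042177 -0.05858124] rear L [-0.14932177  0.05881876]
```

Emit:
jog_arm:
  turn:
    - [0,0,0]
    - [0,0,0]
    - [0,0,0]
    - [0,0,0]
    - [0,0,0]
    - [0,0,0]
    - [0,0,0]
    - [0,0,0]
    - [0,0,0]
    - [0,0,0]
    - [0,0,0]
    - [0,0,0]
    - [0,0,0]
    - [0,0,0]
    - [0,0,0]
    - [0,0,0]
  delta_pos:
    - [-0.003,-0.0045,0]
    - [-0.003,-0.0045,0]
    - [-0.003,-0.0045,0]
    - [-0.004,-0.004,0]
    - [-0.004,-0.004,0]
    - [-0.0045,-0.003,0]
    - [-0.0045,-0.003,0]
    - [0,0,0]
    - [0.015,0,0]
    - [0.015,0,0]
    - [0.015,0.01,0]
    - [0,0.02,0]
    - [0,0.02,0]
    - [0,0,0.004]
    - [0,0,0.004]
    - [0,0,0]
  gripper: [0,0,0,0,0,0,0,0,0,0,0.085,0.085,0.085,0.085,0.085,0.085]

```text
time: 6.15
tool_pos: [0.4567, -0.1258, 0.006]
tcp_rot: [-0.349, 3.121, -0.001]
wrist_force: [0.4, -0.1, 0.2]
width: 0.847
grip_force: 0.0
```

```bash
python3 - <<'E'
from h import *
tool()
im=vision.read_camera("top")
v=cv2.resize(im[160:340,180:420],None,fx=3,fy=3); cv2.imwrite("pics/m2.png",v[:,:,::-1])
E
```

```text
t 6.15 uv [-0.2239 -0.0179] z 0.006 ytool deg 102.77 ztool [ 0.001 -0.    -1.   ] F [ 0.4 -0.1  0.2] q [-0.32  0.15  2.21 -0.    0.78 -2.11] w 0.8466017630966215
```

View pics/m2.png

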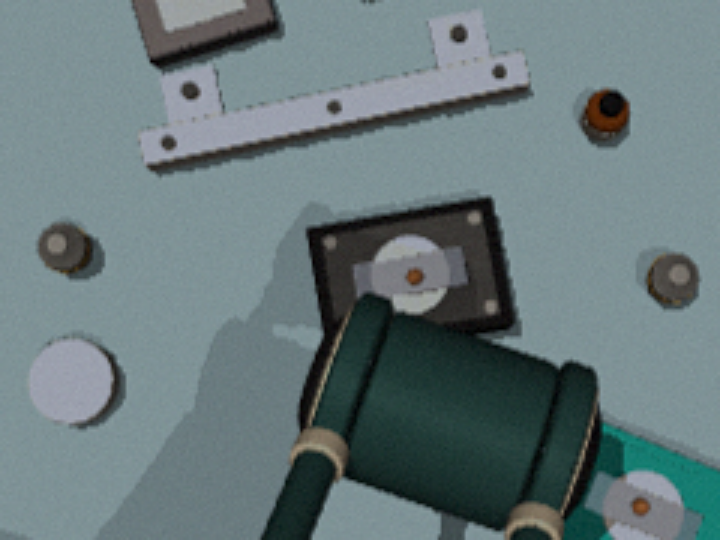

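The crop shows the block nearly square: its front edge runs from (308,229) to (492,198), about 2.5° short. The open gripper is behind it, and nothing else has moved.

```bash
python3 - <<'E'
from h import *
P=[uv(w((180+a/3,160+b/3),.05)) for a,b in ((308,229),(492,198))]
d=P[1]-P[0]; print(P,np.degrees(np.arctan2(d[0],-d[1])),(P[0]+P[1])/2)
E
```

```text
[array([-0.0752,  0.0366]), array([-0.081 , -0.0916])] -2.590398354509085 [-0.0781 -0.0275]
```

Emit:
jog_arm:
  turn:
    - [0,0,0]
    - [0,0,0]
    - [0,0,0]
    - [0,0,0]
    - [0,0,0]
    - [0,0,0]
    - [0,0,0]
    - [0,0,0]
    - [0,0,0]
    - [0,0,0]
    - [0,0,0]
    - [0,0,0]
    - [0,0,0]
    - [0,0,0]
    - [0,0,0]
    - [0,0,0]
    - [0,0,0]
    - [0,0,0]
    - [0,0,0]
    - [0,0,0]
  delta_pos:
    - [0,-0.009,0]
    - [-0.005,0,0]
    - [-0.005,0,0]
    - [-0.005,0,0]
    - [-0.005,0,0]
    - [-0.005,0,0]
    - [-0.005,0,0]
    - [-0.005,0,0]
    - [-0.005,0,0]
    - [-0.005,0,0]
    - [-0.005,0,0]
    - [-0.005,0,0]
    - [-0.005,0,0]
    - [-0.005,0,0]
    - [-0.005,0,0]
    - [-0.005,0,0]
    - [-0.005,0,0]
    - [-0.005,0,0]
    - [-0.005,0,0]
    - [-0.005,0,0]
  gripper: [0.085,0.085,0.085,0.085,0.085,0.085,0.085,0.085,0.085,0.085,0.085,0.085,0.085,0.085,0.085,0.085,0.085,0.085,0.085,0.085]

```text
time: 7.87
tool_pos: [0.5477, -0.1134, 0.0059]
tcp_rot: [0.349, -3.115, -0.002]
wrist_force: [-10.2, -2.8, 8.6]
width: 0.996
grip_force: 5.1
```

```bash
python3 - <<'E'
from h import *
tool()
im=vision.read_camera("top")
v=cv2.resize(im[160:340,180:420],None,fx=3,fy=3); cv2.imwrite("pics/m3.png",v[:,:,::-1])
E
```

```text
t 7.8667 uv [-0.1324 -0.0261] z 0.0059 ytool deg 102.77 ztool [-0.007  0.    -1.   ] F [-10.2  -2.8   8.6] q [-0.25  0.3   2.03 -0.    0.83 -2.04] w 0.9955586226234442
```

View pics/m3.png

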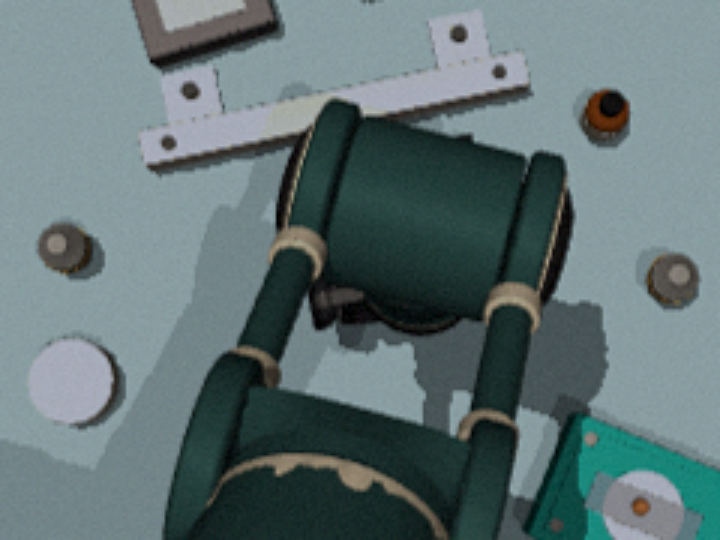

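The forearm hides the block, but the 10 N force shows a steady two-finger push. I'll carry on slowly.

Emit:
jog_arm:
  turn:
    - [0,0,0]
    - [0,0,0]
    - [0,0,0]
    - [0,0,0]
    - [0,0,0]
    - [0,0,0]
    - [0,0,0]
    - [0,0,0]
    - [0,0,0]
    - [0,0,0]
  delta_pos:
    - [-0.004,0,0]
    - [-0.004,0,0]
    - [-0.004,0,0]
    - [-0.004,0,0]
    - [-0.003,0,0]
    - [-0.002,0,0]
    - [-0.002,0,0]
    - [-0.002,0,0]
    - [-0.001,0,0]
    - [0,0,0]
  gripper: [0.085,0.085,0.085,0.085,0.085,0.085,0.085,0.085,0.085,0.085]

```text
time: 8.75
tool_pos: [0.5738, -0.1076, 0.0057]
tcp_rot: [0.348, -3.117, -0.001]
wrist_force: [-5.8, -0.8, 4.5]
width: 0.992
grip_force: 3.5
```

```bash
python3 - <<'E'
from h import *
tool()
im=vision.read_camera("scene")
v=cv2.resize(im[180:330,240:460],None,fx=3,fy=3); cv2.imwrite("pics/m4.png",v[:,:,::-1])
E
```

```text
t 8.75 uv [-0.1057 -0.0262] z 0.0057 ytool deg 102.76 ztool [-0.005  0.    -1.   ] F [-5.8 -0.8  4.5] q [-0.23  0.33  1.98 -0.    0.84 -2.02] w 0.9918242936041489
```

View pics/m4.png

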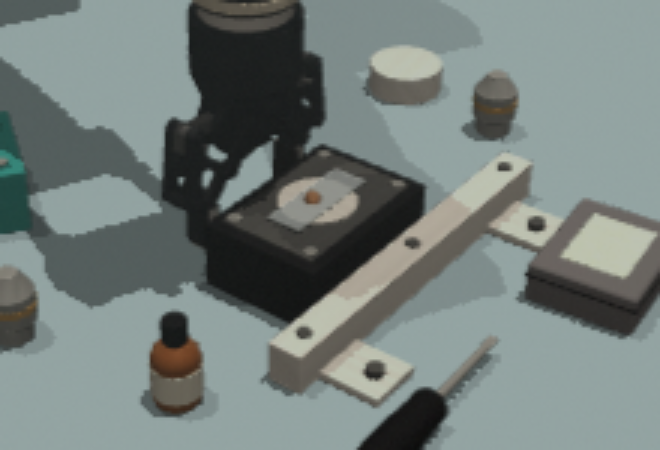

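The scene crop shows the block square to the fence and only a few mm away, inside its length.

Emit:
jog_arm:
  turn:
    - [0,0,0]
    - [0,0,0]
    - [0,0,0]
    - [0,0,0]
  delta_pos:
    - [-0.0015,0,0]
    - [-0.0015,0,0]
    - [-0.0015,0,0]
    - [0,0,0]
  gripper: [0.085,0.085,0.085,0.085]

```text
time: 9.13
tool_pos: [0.5769, -0.1068, 0.0057]
tcp_rot: [0.348, -3.114, -0.002]
wrist_force: [-10.7, -2.0, 8.6]
width: 1.0
grip_force: 5.5
```

Emit:
jog_arm:
  turn:
    - [0,0,0]
    - [0,0,0]
    - [0,0,0]
    - [0,0,0]
  delta_pos:
    - [-0.0015,0,0]
    - [-0.0015,0,0]
    - [-0.001,0,0]
    - [0,0,0]
  gripper: [0.085,0.085,0.085,0.085]

```text
time: 9.47
tool_pos: [0.5767, -0.1067, 0.0057]
tcp_rot: [0.348, -3.106, -0.002]
wrist_force: [-22.1, -6.1, 19.9]
width: 0.996
grip_force: 12.2
```

The block has met the fence: 22 N and no further advance. I'll back off gently and check.

Emit:
jog_arm:
  turn:
    - [0,0,0]
    - [0,0,0]
    - [0,0,0]
    - [0,0,0]
    - [0,0,0]
    - [0,0,0]
    - [0,0,0]
    - [0,0,0]
    - [0,0,0]
    - [0,0,0]
    - [0,0,0]
    - [0,0,0]
    - [0,0,0]
    - [0,0,0]
    - [0,0,0]
    - [0,0,0]
    - [0,0,0]
    - [0,0,0]
    - [0,0,0]
    - [0,0,0]
  delta_pos:
    - [0.002,0,0]
    - [0.002,0,0]
    - [0.003,0,0]
    - [0.005,0,0]
    - [0.015,0,0]
    - [0.02,0,0]
    - [0.02,0,0]
    - [0,0,-0.03]
    - [0,0,-0.03]
    - [0,0,-0.03]
    - [0,0,-0.03]
    - [0,0,-0.03]
    - [0,0,-0.03]
    - [0,0.04,0]
    - [0,0.04,0]
    - [0,0.04,0]
    - [0,0.04,0]
    - [0,0.04,0]
    - [0,0.04,0]
    - [0,0.04,0]
  gripper: [0.085,0.085,0.085,0.085,0.085,0.085,0.085,0.085,0.085,0.085,0.085,0.085,0.085,0.085,0.085,0.085,0.085,0.085,0.085,0.085]

```text
time: 11.13
tool_pos: [0.457, 0.1546, 0.1867]
tcp_rot: [-0.348, 3.12, 0.001]
wrist_force: [1.0, 0.5, -0.1]
width: 0.998
grip_force: 0.0
```

```bash
python3 - <<'E'
from h import *
tool()
im=vision.read_camera("top")
v=cv2.resize(im[160:340,180:420],None,fx=3,fy=3); cv2.imwrite("pics/m5.png",v[:,:,::-1])
E
```

```text
t 11.1333 uv [-0.1613  0.2554] z 0.1867 ytool deg 102.73 ztool [ 0.002  0.001 -1.   ] F [ 1.   0.5 -0.1] q [ 0.27 -0.07  2.06  0.    1.16 -1.52] w 0.9976931471943011
```

View pics/m5.png

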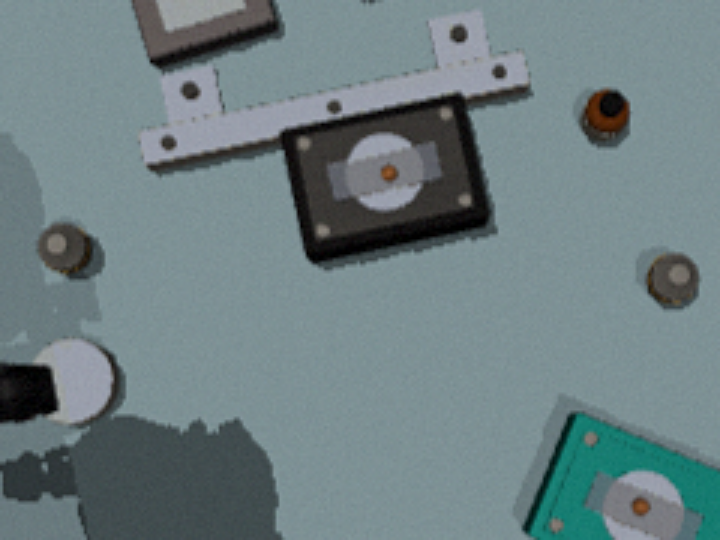

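The crop shows the block against the fence: front edge (283,130) to (463,95), within the bar's length, with the bystanders in place. One numeric check remains.

```bash
python3 - <<'E'
from h import *
im=cv2.imread("pics/m5.png")[:,:,::-1]; g=im.max(2).astype(int)
# front top edge: first dark pixel going down, per column, inside the block's span
pts=[]
for x in range(295,452):
    y0=int(130-(x-283)*.195)-12
    col=g[y0:y0+25,x]; k=np.argmin(np.diff(col.astype(float))) if 0 else np.nonzero(col<90)[0]
    if len(k): pts.append((x,y0+k[0]-.5))
l=cv2.fitLine(np.array(pts,np.float32),cv2.DIST_HUBER,0,.01,.01).ravel(); y=lambda x:l[3]+(x-l[2])*l[1]/l[0]
P=[uv(w((180+x/3-.33,160+y(x)/3-.33),.05)) for x in (285,462)]; d=P[1]-P[0]
print(P,"rad",np.arctan2(d[0],-d[1]))
E
```

```text
[array([-0.0024,  0.0384]), array([-0.0026, -0.0872])] rad -0.0015923553420403597
```

```bash
python3 -c "
from workcell import ticket
print(ticket.finish_job())"
```

```text
the job is handed in; nothing more can be done
None
```

I pushed the block round with the fingers and up against the fence, then handed the job in; no verdict came back. By camera it sat parallel to within about 0.002 rad, about 2.5 mm from my estimated fence line (the push stalled at 22 N) and about 24 mm off the fence's middle, with the hand clear and the bystanders in place.

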